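# Find and flag the loose terminal nut

## Task

One of the three thumb nuts on the battery fixture was left loose, and you can only tell by feel: try each nut by turning it gently clockwise until it comes up firm, without forcing any so hard that its stud turns, and run the loose one right down until it seats. Then slide the loose clamp's marker tab fully over to the left (towards the plate's +y) to flag it; leave the other two tabs and the loose things standing or lying on the plate where they are, and let go.

Things in the scene. Friction and masses are not known exactly. Their poses are not given: they have to be found in the camera images.
- jig: Aluminium fixture plate 200 x 360 x 12 mm fixed to the bench, origin at the centre of its underside (its top is 12 mm up). Its long side is its y axis, its z axis is up. It carries three clamps in a row along y, 110 mm apart, all three alike and set square to the plate. Each clamp is a grey block 48 x 52 mm, top 32 mm above the bench, with a flat pouch cell behind it (+x, top 22 mm above the bench) and a sliding tab in front of it (-x).
- place_a (a point): Middle of the grip bar of the left (+y) clamp's thumb nut, on the nut's upright axis, 62 mm above the bench; axes as the plate's (it is a point of the plate and does not turn with the nut). The nut is a black T-bar 46 mm long x 14 mm thick x 32 mm high (46 to 78 mm above the bench) on a thin stem; at the start its length lies along the plate's x axis within about 3 degrees.
- place_a_tab (a point): Middle, at the start, of the left (+y) clamp's marker tab: a white upright tab 14 mm (x) x 12 mm (y) x 36 mm high (28 to 64 mm above the bench) on a black track 24 mm high; axes as the plate's. It slides 24 mm towards the plate's +y, to a stop, against about 1.5 N, and stays where left; slid over means flagged. The point is fixed to the plate and does not follow the tab.
- place_b (a point): Middle of the grip bar of the middle clamp's thumb nut, on the nut's upright axis, 62 mm above the bench; axes as the plate's (it is a point of the plate and does not turn with the nut). The nut is a black T-bar 46 mm long x 14 mm thick x 32 mm high (46 to 78 mm above the bench) on a thin stem; at the start its length lies along the plate's x axis within about 3 degrees.
- place_b_tab (a point): Middle, at the start, of the middle clamp's marker tab: a white upright tab 14 mm (x) x 12 mm (y) x 36 mm high (28 to 64 mm above the bench) on a black track 24 mm high; axes as the plate's. It slides 24 mm towards the plate's +y, to a stop, against about 1.5 N, and stays where left; slid over means flagged. The point is fixed to the plate and does not follow the tab.
- place_c (a point): Middle of the grip bar of the right (-y) clamp's thumb nut, on the nut's upright axis, 62 mm above the bench; axes as the plate's (it is a point of the plate and does not turn with the nut). The nut is a black T-bar 46 mm long x 14 mm thick x 32 mm high (46 to 78 mm above the bench) on a thin stem; at the start its length lies along the plate's x axis within about 3 degrees.
- place_c_tab (a point): Middle, at the start, of the right (-y) clamp's marker tab: a white upright tab 14 mm (x) x 12 mm (y) x 36 mm high (28 to 64 mm above the bench) on a black track 24 mm high; axes as the plate's. It slides 24 mm towards the plate's +y, to a stop, against about 1.5 N, and stays where left; slid over means flagged. The point is fixed to the plate and does not follow the tab.
- nut_p (a joint): Turn (rad, clockwise from above positive) of the thumb nut of clamp p on its washer, 0 to 0.04 at the start. Clamps p, q, r stand on places a, b, c in a changing order that is not told. The nut drags about 0.03 N m until it seats and stays where left. A sound nut seats within 0.15 rad; the one loose nut turns 0.5 to 1.2 rad first.
- stud_p (a joint): Turn (rad, clockwise positive) of the stud of clamp p, 0 at the start. Once its nut is seated, a spring washer lets the torque rise by 2 N m per rad and springs back on release; 0.2 N m is firm. The stud holds up to 0.5 N m either way; above that it turns, which means over-torqued and damaged.
- tab_p (a joint): Slide (m) of the marker tab of clamp p: 0 clear, 0.024 fully over (flagged).
- nut_q (a joint): Turn (rad, clockwise from above positive) of the thumb nut of clamp q on its washer, 0 to 0.04 at the start. Clamps p, q, r stand on places a, b, c in a changing order that is not told. The nut drags about 0.03 N m until it seats and stays where left. A sound nut seats within 0.15 rad; the one loose nut turns 0.5 to 1.2 rad first.
- stud_q (a joint): Turn (rad, clockwise positive) of the stud of clamp q, 0 at the start. Once its nut is seated, a spring washer lets the torque rise by 2 N m per rad and springs back on release; 0.2 N m is firm. The stud holds up to 0.5 N m either way; above that it turns, which means over-torqued and damaged.
- tab_q (a joint): Slide (m) of the marker tab of clamp q: 0 clear, 0.024 fully over (flagged).
- nut_r (a joint): Turn (rad, clockwise from above positive) of the thumb nut of clamp r on its washer, 0 to 0.04 at the start. Clamps p, q, r stand on places a, b, c in a changing order that is not told. The nut drags about 0.03 N m until it seats and stays where left. A sound nut seats within 0.15 rad; the one loose nut turns 0.5 to 1.2 rad first.
- stud_r (a joint): Turn (rad, clockwise positive) of the stud of clamp r, 0 at the start. Once its nut is seated, a spring washer lets the torque rise by 2 N m per rad and springs back on release; 0.2 N m is firm. The stud holds up to 0.5 N m either way; above that it turns, which means over-torqued and damaged.
- tab_r (a joint): Slide (m) of the marker tab of clamp r: 0 clear, 0.024 fully over (flagged).
- washer_c (a point): Bystander, to be left alone: loose steel washer, 26 mm across, 4 mm thick, lying on the plate; centre
- coin_cell_center (a point): Bystander, to be left alone: loose coin cell, 20 mm across, 5 mm thick, lying on the plate; centre
- cell_1_mid (a point): Bystander, to be left alone: cylindrical cell, 21 mm across, 68 mm high, standing on the plate near its back (+x) edge; its middle

How it is judged:
By the outcome, as a careful person would: the job done as asked, in the order asked, and still so for the second after the job is handed in, with the robot touching nothing.
It also fails if it takes over 64 s, if anything falls off the work surface, if the arm or the gripper's body presses on something with over 40 N, if the wrist force passes 120 N, or if a joint passes its speed limit or range.

## Robot

A 6-joint arm with a two-finger parallel gripper is mounted at the origin on the work surface. World frame = base frame: x ahead of the robot, y to its left, z up, the work surface at z = 0. Lengths are in m, angles in rad, forces in N, time in s.
With the tool pointing down it reaches from about 0.35 to 0.875 m from the base axis. Payload 15.5 kg.
Tool frame: the origin (TCP) lies on the centre line of the jaws, within the pads' length; the fingertips stand 14 mm ahead of it and the grasp point (between the pads) lies 5 mm behind it; z points along the fingers, y is the line along which they close (so a half turn about z gives the same grasp; the last joint's range is limited). The gripper opens to 85 mm and grips with 20 to 120 N. Pads are 22 mm wide; open, the fingers measure 114 mm over their backs; the gripper's body (76 mm by 85 mm) begins 54 mm behind the grasp point. The pads swing forward as they close: fully open they stand 13 mm farther back than shut.
Start: joints at [1.121, 0.494, 1.345, -0, 1.302, -0.096], TCP at [0.217, 0.586, 0.245] pointing down, gripper open.
Joint ranges: [-2.91, 2.91], [-0.82, 2.16], [0.22, 2.67], [-1.22, 4.37], [0.12, 2.79], [-3.08, 3.08]. Speed limits (rad/s): [1.89, 1.89, 2.57, 3.01, 3.01, 3.01].

## Interface

Orientations are given as a unit quaternion [x, y, z, w].
In Python, from plant import sense, snapshot, camera_info, hand_in gives the robot as it stands.
- The arm moves only by the tool play_rows, never from a script. Its argument "deltas" is a list of rows, each a list of 6 numbers: the shift along the tool's x, y, z in cm, then the turn, a rotation vector about the tool's x, y, z in degrees. A call has 1 to 5 rows; each row is the pose to reach, as a shift and turn from the pose commanded when the call began, along the tool's axes at that moment; what a row does not reach only later rows make up. A row lasts 1/12 s, in which the tool goes at most 41.7 mm and 7.16 degrees, less where a joint would pass 70% of its speed; a pose out of reach is approached as far as the arm can. A call with a gripper value outside its range is refused whole. "grip" is the closure in counts, from 0 (fully open) to 255 (shut), set as the call begins (left out, the last holds). The fingers move at their own pace and stop on an object; "force" is the grip in N (left out, the last holds). Time passes only in rows, so rows that repeat a pose let the fingers close. It gives the time, the measured TCP pose, the force, the opening and the grip force at its end, in the units of the state.
- sense(): the state, without advancing time (a new reading comes with each control period).
- snapshot(name): name is "side" or "top" or "wrist"; returns the picture (384x512x3 uint8, red, green, blue); there is no depth.
- camera_info(name): a dict with "K" (3x3 intrinsics, pixels), "dist_coeffs" ([k1, k2, p1, p2, k3] as OpenCV has them; the pictures are not rectified), "cam_to_world" (4x4, takes a point from camera to world coordinates). Camera axes: x right, y up, looking along -z (the intrinsics and any distortion apply to the point x, -y, -z); pixel columns grow to the right and rows downward; lengths in m; the calibration is good to about 2 mm. A picture is of the moment at which its call begins: read the wrist's pose just before it. camera_info takes no time and is no camera call; for the wrist camera it gives the pose at the moment of the call.
- hand_in(): hands the job in; it is judged then, once.
The state is a dict: "time_s": time; "joint_positions": joint angles; "joint_velocities": joint speeds; "effort": joint torques, N m; "eef_pos": TCP position; "tcp_rot": TCP orientation; "wrist_force": force on the tool from outside, world axes, zero at the start; "torque": the same for the moment, N m; "gripper_width": finger opening in m; "gripper_force": force on a finger pad.
Only numpy, scipy, OpenCV 4.12 (cv2) and the standard library are available. Lean on these libraries where they do the work, as an engineer would, in place of code of your own. Each camera call takes 0.05 s, during which the arm holds its last target. There are 200 camera calls.

## Working session

There is one attempt and no reset: what is moved stays moved. The work goes in short steps, Python scripts to look and compute and a tool call to move; the robot and the scene stay as the last step left them, time stands still between calls to the robot, and variables do not carry over. Pictures are saved under pics/ and viewed, at most 10 in all, crops included, and the job is handed in when it is done.

Besides the shell and the picture viewer there is one more tool, called after ">>>" as a command line: name --pt "numbers of a row" for each row, then --argument value for the rest. play_rows: Moves the arm, as the interface text tells. Its arguments: {"type":"object","properties":{"deltas":{"type":"array"},"grip":{"type":"number"},"force":{"type":"number"}},"required":["deltas"]}

```bash
mkdir -p pics; python3 - <<'E'
from plant import *
import cv2,numpy as np
s=sense();print(s)
a=snapshot("top");b=snapshot("side")
cv2.imwrite("pics/top.png",a[:,:,::-1]);cv2.imwrite("pics/side.png",b[:,:,::-1])
for n in("top","side","wrist"):
    c=camera_info(n);print(n,np.round(c["K"],1).tolist(),c["dist_coeffs"],np.round(c["cam_to_world"],3).tolist())
E
```

```text
{'time_s': 0.0, 'joint_positions': array([ 1.12151222e+00,  4.94170075e-01,  1.34611441e+00,  1.35285488e-05,
        1.30249526e+00, -9.54999923e-02]), 'joint_velocities': array([ 0.00101812, -0.00041438,  0.00069335,  0.00160757,  0.00053217,
        0.00071764]), 'effort': array([ 4.98904574e-04, -8.82140994e+01, -3.83882833e+01,  2.02739029e-04,
        9.93994443e-03, -1.01260696e-04]), 'eef_pos': array([0.21637953, 0.58599506, 0.24471406]), 'tcp_rot': array([ 1.75972722e-01,  9.84394864e-01, -5.69906336e-04, -1.65965694e-04]), 'wrist_force': array([ 0.57217505, -0.52434724, -0.43491258]), 'torque': array([-0.00638215, -0.04473437, -0.01099166]), 'gripper_force': 0.0, 'gripper_width': 0.08546713168294402}
top [[421.0, 0.0, 253.6], [0.0, 421.0, 181.8], [0.0, 0.0, 1.0]] [0.04531556 0.         0.         0.         0.        ] [[-0.027, 0.976, -0.217, 0.408], [-1.0, -0.027, 0.003, 0.015], [-0.003, 0.217, 0.976, 0.709], [0.0, 0.0, 0.0, 1.0]]
side [[485.1, 0.0, 253.7], [0.0, 485.1, 192.7], [0.0, 0.0, 1.0]] [-0.0363223  0.         0.         0.         0.       ] [[-0.948, 0.2, -0.248, 0.376], [-0.319, -0.609, 0.727, 0.596], [-0.006, 0.768, 0.641, 0.564], [0.0, 0.0, 0.0, 1.0]]
wrist [[326.1, 0.0, 249.4], [0.0, 326.1, 189.4], [0.0, 0.0, 1.0]] [-0.06208834  0.          0.          0.          0.        ] [[0.347, -0.896, -0.277, 0.146], [0.938, 0.331, 0.103, 0.613], [-0.001, -0.296, 0.955, 0.375], [0.0, 0.0, 0.0, 1.0]]
```

View pics/top.png

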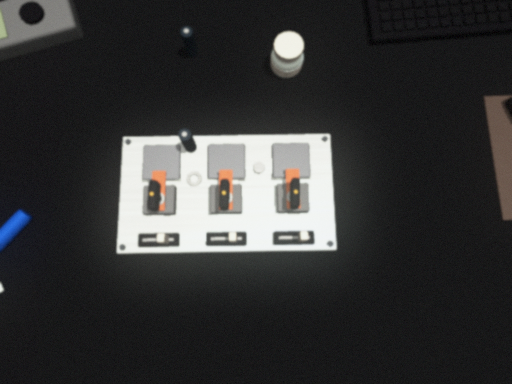

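View pics/side.png

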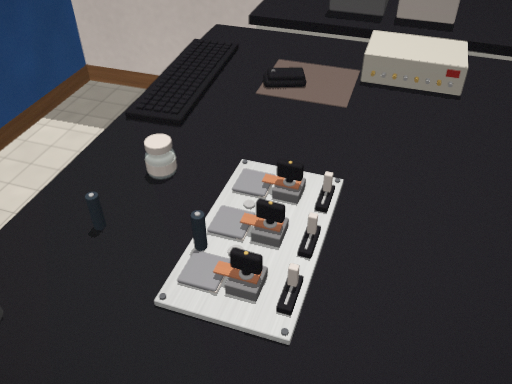

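The top view shows the plate with corners near (122,137), (330,135), (336,250), (117,252). The nuts' yellow dots are at about (152,194), (224,194), (295,193), and the white tabs at (160,238), (232,237), (305,235). Image left is +y.

```bash
cat > h.py <<'E'
from plant import *
import cv2,numpy as np
from scipy.spatial.transform import Rotation as R
def cast(ci,px,z):
    px=np.asarray(px,float).reshape(-1,1,2)
    u=cv2.undistortPoints(px,np.array(ci["K"]),np.array(ci["dist_coeffs"])).reshape(-1,2)
    d=np.c_[u[:,0],-u[:,1],-np.ones(len(u))]
    M=np.array(ci["cam_to_world"]);d=d@M[:3,:3].T;o=M[:3,3]
    return o+d*((z-o[2])/d[:,2])[:,None]
def proj(ci,P):
    M=np.array(ci["cam_to_world"]);q=(np.atleast_2d(P)-M[:3,3])@M[:3,:3]
    q=q*[1,-1,-1]
    return cv2.projectPoints(q,np.zeros(3),np.zeros(3),np.array(ci["K"]),np.array(ci["dist_coeffs"]))[0].reshape(-1,2)
def blobs(m,amin=3):
    n,l,st,c=cv2.connectedComponentsWithStats(m.astype(np.uint8))
    return [(c[i],st[i]) for i in range(1,n) if st[i,4]>=amin]
E
python3 - <<'E'
from h import *
a=cv2.imread("pics/top.png");ci=camera_info("top")
g=cv2.cvtColor(a,cv2.COLOR_BGR2HSV)
m=((g[:,:,2]>120)).astype(np.uint8);m[:125]=0;m[262:]=0;m[:,:105]=0;m[:,350:]=0
cs=max(cv2.findContours(m,0,1)[0],key=cv2.contourArea).reshape(-1,2)
P=cast(ci,cs+0.0,0.012)[:,:2]
r=cv2.minAreaRect((P*1000).astype(np.float32));print(r)
bx=cv2.boxPoints(r)/1000;print(bx.round(4).tolist())
y=(g[:,:,0]>12)&(g[:,:,0]<35)&(g[:,:,1]>120)&(g[:,:,2]>100)
for c,s in blobs(y,2):
    print("yellow",c.round(1),s[4],cast(ci,c,0.079).round(4))
b=cv2.imread("pics/side.png");cs_=camera_info("side")
g=cv2.cvtColor(b,cv2.COLOR_BGR2HSV)
y=(g[:,:,0]>18)&(g[:,:,0]<35)&(g[:,:,1]>120)&(g[:,:,2]>100)
for c,s in blobs(y,2):
    print("side yellow",c.round(1),s[4],cast(cs_,c,0.079).round(4))
E
```

```text
((548.2246704101562, 59.24077606201172), (361.0074462890625, 202.03639221191406), 89.32132720947266)
[[0.44510000944137573, -0.1200999990105629], [0.6470999717712402, -0.12240000069141388], [0.6514000296592712, 0.23849999904632568], [0.44940000772476196, 0.24089999496936798]]
yellow [223.4 192.4] 13 [[0.5329 0.0595 0.079 ]]
yellow [295.4 191.4] 13 [[ 0.5315 -0.0503  0.079 ]]
yellow [151.1 193.5] 15 [[0.5343 0.1693 0.079 ]]
side yellow [372.5  72.8] 13 [[ 0.4458 -0.4318  0.079 ]]
side yellow [394.  76.] 13 [[ 0.3986 -0.4314  0.079 ]]
side yellow [416.1  79.1] 14 [[ 0.3511 -0.4314  0.079 ]]
side yellow [438.4  82.1] 17 [[ 0.304  -0.4326  0.079 ]]
side yellow [290. 162.] 9 [[ 0.5317 -0.0504  0.079 ]]
side yellow [270.3 202.9] 9 [[0.5323 0.0605 0.079 ]]
side yellow [245.8 252.7] 13 [[0.5337 0.1696 0.079 ]]
```

Both views agree to about 1 mm: the nuts are at (0.534,0.1695), (0.5326,0.060) and (0.5316,-0.050). They are 110 mm apart, and the plate yaw is about -0.7°. I'll work out the approach next.

```bash
cat >> h.py <<'E'
def plan(p,yang):
    """delta in tool axes (cm, deg) to TCP p with tool z down and tool y at angle yang(deg) in world"""
    s=sense();T=R.from_quat(s["tcp_rot"]);a=np.radians(yang)
    Y=np.array([np.cos(a),np.sin(a),0]);Z=np.array([0,0,-1.]);X=np.cross(Y,Z)
    G=R.from_matrix(np.c_[X,Y,Z])
    print("shift",(T.inv().apply(np.array(p)-s["eef_pos"])*100).round(2).tolist(),"turn",np.degrees((T.inv()*G).as_rotvec()).round(2).tolist(),"t",round(s["time_s"],2),"F",s["wrist_force"].round(2),"M",s["torque"].round(3),"w",round(s["gripper_width"],4))
E
python3 -c "
from h import *
plan([.534,.1695,.20],89.3)"
```

```text
shift [-44.23, -28.06, 4.5] turn [-0.06, -0.02, -19.57] t 0.1 F [-0.13 -1.28  0.53] M [ 0.034  0.047 -0.068] w 0.0851
```

>>> play_rows --pt "-2 -1.2 0.2 0 0 -3" --pt "-5 -3.2 0.5 0 0 -7" --pt "-8.3 -5.3 0.8 0 0 -11.5" --pt "-11.6 -7.4 1.2 0 0 -15.5" --pt "-15 -9.5 1.5 0 0 -19.6" --grip 0 --force 40

```text
time_s: 0.52
eef_pos: [0.3247, 0.4437, 0.2298]
tcp_rot: [0.004, 1.0, -0.0, -0.0]
wrist_force: [1.5, 0.9, 0.4]
gripper_width: 0.0853
gripper_force: 0.0
```

```bash
python3 -c "
from h import *
plan([.534,.1695,.20],89.3)"
```

```text
shift [-21.14, -27.26, 2.99] turn [-0.02, -0.02, 0.27] t 0.52 F [1.52 0.94 0.41] M [-0.006 -0.036  0.016] w 0.0853
```

>>> play_rows --pt "-2.4 -3.1 0.3 0 0 0.2" --pt "-4.8 -6.2 0.7 0 0 0.2" --pt "-7.2 -9.3 1 0 0 0.2" --pt "-9.6 -12.4 1.4 0 0 0.2" --pt "-12 -15.5 1.7 0 0 0.2"

```text
time_s: 0.93
eef_pos: [0.4431, 0.287, 0.2129]
tcp_rot: [0.008, 1.0, -0.0, -0.0]
wrist_force: [0.5, 0.7, -0.1]
gripper_width: 0.0853
gripper_force: 0.0
```

```bash
python3 -c "
from h import *
plan([.534,.1695,.20],89.3)"
```

```text
shift [-9.26, -11.61, 1.29] turn [-0.01, -0.02, -0.17] t 0.93 F [ 0.48  0.69 -0.06] M [ 0.009 -0.028  0.01 ] w 0.0853
```

>>> play_rows --pt "-2.4 -3 0.3 0 0 0" --pt "-4.8 -6 0.6 0 0 0" --pt "-7.2 -9 0.9 0 0 0" --pt "-9.2 -11.6 1.3 0 0 0" --pt "-9.2 -11.6 1.3 0 0 0"

```text
time_s: 1.35
eef_pos: [0.5357, 0.1671, 0.1994]
tcp_rot: [0.009, 1.0, -0.001, 0.0]
wrist_force: [-0.6, -0.8, -0.3]
gripper_width: 0.0851
gripper_force: 0.0
```

```bash
python3 - <<'E'
from h import *
ci=camera_info("wrist");a=snapshot("wrist");cv2.imwrite("pics/w1.png",a[:,:,::-1])
np.savez("w1.npz",**{k:np.array(v) for k,v in ci.items()})
plan([.534,.1695,.057],89.3)
print(proj(ci,[[.534,.1695,.079],[.5326,.06,.079]]).round(0))
E
```

```text
shift [0.0, 0.06, 14.26] turn [-0.02, -0.03, -0.38] t 1.4 F [-0.66  0.22 -0.22] M [ 0.026 -0.026 -0.079] w 0.0854
[[251. 185.]
 [116. 185.]]
```

View pics/w1.png

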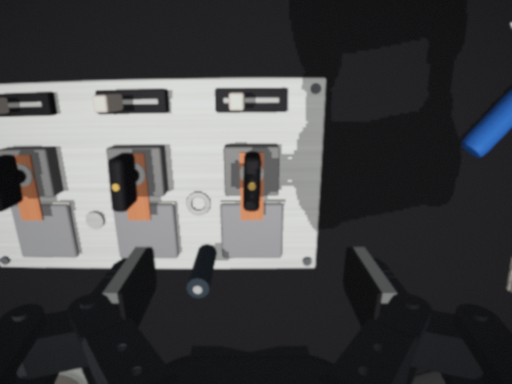

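The wrist view puts the left nut's dot at (252,186), against a predicted (251,185). Its bar lies along the image column, with the tab at (236,100). Next I'll measure the bar angle.

```bash
cat >> h.py <<'E'
def barang(a,ci,c):
    "bar direction as the y-angle of the tool (deg); a is BGR"
    p=proj(ci,[[c[0],c[1],.079]])[0].astype(int)
    m=np.zeros(a.shape[:2],np.uint8);sl=np.s_[p[1]-42:p[1]+36,p[0]-16:p[0]+17]
    m[sl]=(a[sl].max(2)<55)
    l=max(cv2.findContours(m,0,1)[0],key=cv2.contourArea).reshape(-1,2)
    P=cast(ci,l,.078)[:,:2]*1000
    (x,y),(w,h),_=r=cv2.minAreaRect(P.astype(np.float32))
    vx,vy=cv2.fitLine(P.astype(np.float32),cv2.DIST_L2,0,.01,.01)[:2].ravel()
    b=cv2.boxPoints(r);e=max(b[1]-b[0],b[2]-b[1],key=lambda v:np.hypot(*v))
    print("bar centre",x,y,"size",w,h,"yang line",90+np.degrees(np.arctan(vy/vx)),"rect",90+np.degrees(np.arctan(e[1]/e[0])))
E
python3 -c "
from h import *
barang(cv2.imread('pics/w1.png'),dict(np.load('w1.npz')),[.534,.1695])"
```

```text
bar centre 531.4945068359375 169.9382781982422 size 11.998059272766113 47.44068908691406 yang line 87.55996 rect 88.62971
```

>>> play_rows --pt "0 0 3.5 0 0 0.6" --pt "0 0 7 0 0 0.6" --pt "0 0.05 10.5 0 0 0.6" --pt "0 0.05 13.2 0 0 0.6" --pt "0 0.05 14.2 0 0 0.6"

```text
time_s: 1.82
eef_pos: [0.5303, 0.1722, 0.0549]
tcp_rot: [0.013, 1.0, -0.001, -0.003]
wrist_force: [-1.7, -1.1, -0.5]
gripper_width: 0.0853
gripper_force: 0.0
```

>>> play_rows --pt "0 0 0 0 0 0" --pt "0 0 0 0 0 0" --pt "0 0 0 0 0 0" --pt "0 0 0 0 0 0" --pt "0 0 0 0 0 0" --grip 255 --force 30

```text
time_s: 2.23
eef_pos: [0.5335, 0.1721, 0.0597]
tcp_rot: [0.013, 1.0, 0.0, 0.001]
wrist_force: [0.1, 0.3, -0.0]
gripper_width: 0.0255
gripper_force: 0.0
```

```bash
python3 -c "
from h import *
plan([.534,.1695,.057],88.3)"
```

```text
shift [-0.06, -0.26, 0.27] turn [0.03, 0.13, 0.23] t 2.23 F [ 0.12  0.32 -0.02] M [ 0.003 -0.032 -0.055] w 0.0255
```

>>> play_rows --pt "0 -0.25 0.2 0 0 0" --pt "0 -0.25 0.2 0 0 0" --pt "0 -0.25 0.2 0 0 0" --pt "0 -0.25 0.2 0 0 0"

```text
time_s: 2.57
eef_pos: [0.5335, 0.1689, 0.0578]
tcp_rot: [0.013, 1.0, -0.0, 0.001]
wrist_force: [-2.7, -6.8, 21.7]
gripper_width: 0.0134
gripper_force: 32.0
```

```bash
cat >> h.py <<'E'
def st():
    s=sense();T=R.from_quat(s["tcp_rot"]).as_matrix()
    print("t",round(s["time_s"],2),"p",s["eef_pos"].round(4),"yang",round(np.degrees(np.arctan2(T[1,1],T[0,1])),2),"F",s["wrist_force"].round(1),"M",s["torque"].round(3),"e6",round(s["effort"][5],3),"w",round(s["gripper_width"],4),"gf",s["gripper_force"])
E
python3 -c "
from h import *
st()"
```

```text
t 2.57 p [0.5335 0.1689 0.0578] yang 88.53 F [-2.7 -6.8 21.7] M [-1.268  0.466 -0.042] e6 -0.039 w 0.0134 gf 31.952341954456642
```

>>> play_rows --pt "0 0 0 0 0 1" --pt "0 0 0 0 0 2" --pt "0 0 0 0 0 3" --pt "0 0 0 0 0 4" --pt "0 0 0 0 0 4"

```text
time_s: 2.98
eef_pos: [0.5335, 0.1689, 0.0578]
tcp_rot: [0.048, 0.999, -0.0, 0.001]
wrist_force: [-2.8, -6.1, 22.0]
gripper_width: 0.0136
gripper_force: 32.0
```

```bash
python3 -c "
from h import *
st()"
```

```text
t 2.98 p [0.5335 0.1689 0.0578] yang 84.46 F [-2.8 -6.1 22. ] M [-1.137  0.507  0.019] e6 0.642 w 0.0136 gf 31.998120389180258
```

>>> play_rows --pt "0 0 0 0 0 1" --pt "0 0 0 0 0 2" --pt "0 0 0 0 0 3" --pt "0 0 0 0 0 3"

```text
time_s: 3.32
eef_pos: [0.5335, 0.169, 0.0578]
tcp_rot: [0.074, 0.997, 0.0, 0.001]
wrist_force: [-2.6, -5.7, 21.4]
gripper_width: 0.0138
gripper_force: 32.0
```

```bash
python3 -c "
from h import *
st()"
```

```text
t 3.32 p [0.5335 0.169  0.0578] yang 81.46 F [-2.6 -5.7 21.4] M [-1.066  0.394  0.019] e6 0.641 w 0.0138 gf 32.000668940891046
```

>>> play_rows --pt "0 0 0 0 0 1" --pt "0 0 0 0 0 2" --pt "0 0 0 0 0 3" --pt "0 0 0 0 0 3"

```text
time_s: 3.65
eef_pos: [0.5335, 0.1691, 0.0578]
tcp_rot: [0.1, 0.995, 0.0, 0.001]
wrist_force: [-3.7, -5.1, 22.1]
gripper_width: 0.0136
gripper_force: 32.0
```

```bash
python3 -c "
from h import *
st()"
```

```text
t 3.65 p [0.5335 0.1691 0.0578] yang 78.47 F [-3.7 -5.1 22.1] M [-0.961  0.431  0.076] e6 0.711 w 0.0136 gf 32.008386319794226
```

>>> play_rows --pt "0 0 0 0 0 1" --pt "0 0 0 0 0 2" --pt "0 0 0 0 0 2" --pt "0 0 0 0 0 2"

```text
time_s: 3.98
eef_pos: [0.5335, 0.1691, 0.0578]
tcp_rot: [0.117, 0.993, 0.0, 0.001]
wrist_force: [-3.8, -4.4, 22.1]
gripper_width: 0.0135
gripper_force: 32.0
```

```bash
python3 -c "
from h import *
st()"
```

```text
t 3.98 p [0.5335 0.1691 0.0578] yang 76.53 F [-3.8 -4.4 22.1] M [-0.835  0.491  0.148] e6 0.304 w 0.0135 gf 32.01890845244634
```

>>> play_rows --pt "0 0 0 0 0 1" --pt "0 0 0 0 0 2" --pt "0 0 0 0 0 2" --pt "0 0 0 0 0 2"

```text
time_s: 4.32
eef_pos: [0.5335, 0.1691, 0.0578]
tcp_rot: [0.135, 0.991, 0.0, 0.001]
wrist_force: [-2.6, -4.7, 20.7]
gripper_width: 0.0134
gripper_force: 32.0
```

```bash
python3 -c "
from h import *
st()"
```

```text
t 4.32 p [0.5335 0.1691 0.0578] yang 74.53 F [-2.6 -4.7 20.7] M [-0.769  0.42   0.236] e6 0.37 w 0.0134 gf 32.03079287093715
```

The left nut is firm: the torque rose at about 2 N m/rad to roughly 0.24. I'll release it and move to the middle nut.

>>> play_rows --pt "0 0 0 0 0 -3" --pt "0 0 0 0 0 -3" --pt "0 0 -0.5 0 0 -3" --pt "0 0 -3 0 0 -3" --pt "0 0 -6 0 0 -3" --grip 0

```text
time_s: 4.73
eef_pos: [0.5315, 0.1691, 0.1159]
tcp_rot: [0.109, 0.994, -0.001, -0.002]
wrist_force: [1.1, 0.2, 0.2]
gripper_width: 0.0729
gripper_force: 0.0
```

```bash
python3 -c "
from h import *
st();plan([.5326,.06,.14],89)"
```

```text
t 4.73 p [0.5315 0.1691 0.1159] yang 77.43 F [1.1 0.2 0.2] M [ 0.015 -0.034  0.052] e6 -0.005 w 0.0729 gf 0.0
shift [-2.48, -10.63, -2.41] turn [-0.06, -0.2, -11.57] t 4.73 F [1.13 0.16 0.16] M [ 0.015 -0.034  0.052] w 0.0729
```

>>> play_rows --pt "-0.6 -2.5 -2.4 0 0 -5" --pt "-1.4 -6 -2.4 0 0 -11.5" --pt "-2.2 -9.5 -2.4 0 0 -11.5" --pt "-2.5 -10.6 -2.4 0 0 -11.5" --pt "-2.5 -10.6 -2.4 0 0 -11.5"

```text
time_s: 5.15
eef_pos: [0.5343, 0.058, 0.1408]
tcp_rot: [0.011, 1.0, -0.0, 0.0]
wrist_force: [0.4, 0.6, 0.1]
gripper_width: 0.0851
gripper_force: 0.0
```

```bash
python3 - <<'E'
from h import *
ci=camera_info("wrist");a=snapshot("wrist")[:,:,::-1].copy();cv2.imwrite("pics/w2.png",a)
barang(a,ci,[.5326,.06])
y=cv2.cvtColor(a,cv2.COLOR_BGR2HSV);y=(y[:,:,0]>12)&(y[:,:,0]<35)&(y[:,:,1]>120)&(y[:,:,2]>100)
for c,s in blobs(y,4): print("dot",c.round(1),s[4],cast(ci,c,.079).round(4))
st();plan([.5326,.06,.058],89)
E
```

```text
bar centre 529.5167236328125 60.252349853515625 size 12.417165756225586 48.84098434448242 yang line 87.14343 rect 88.3051
dot [423.  211.1] 68 [[0.5354 0.1704 0.079 ]]
dot [ 78.2 214.2] 93 [[ 0.5327 -0.0507  0.079 ]]
dot [250.4 213. ] 76 [[0.534  0.0598 0.079 ]]
t 5.2 p [0.5343 0.0596 0.1406] yang 88.81 F [ 0.  -0.2 -0.7] M [0.03  0.026 0.027] e6 -0.715 w 0.0854 gf 0.0
shift [0.17, 0.04, 8.26] turn [0.01, 0.01, -0.19] t 5.2 F [ 0.05 -0.22 -0.74] M [0.03  0.026 0.027] w 0.0854
```

View pics/w2.png

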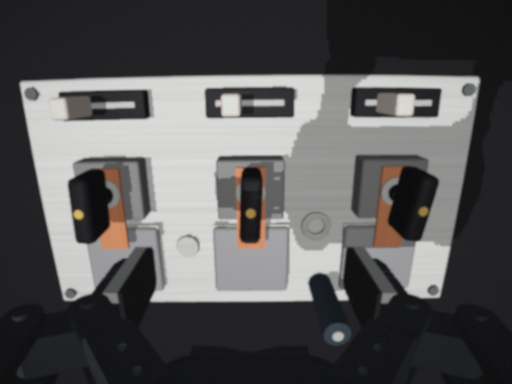

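The middle nut's dot is at (250,213) and its bar is upright in the image. All three tabs sit at the -y end of their slots, and the left bar is turned about 9°. Now I'll descend onto the middle nut.

>>> play_rows --pt "0.1 0.05 3.2 0 0 0.3" --pt "0.1 0.05 6.2 0 0 0.3" --pt "0.1 0.05 8.1 0 0 0.3" --pt "0.1 0.05 8.1 0 0 0.3" --pt "0.1 0.05 8.1 0 0 0.3" --grip 150

```text
time_s: 5.62
eef_pos: [0.5327, 0.0621, 0.0589]
tcp_rot: [0.011, 1.0, 0.0, -0.001]
wrist_force: [0.1, 0.9, 0.5]
gripper_width: 0.0353
gripper_force: 0.0
```

```bash
python3 -c "
from h import *
st();plan([.5333,.0599,.058],88.5)"
```

```text
t 5.62 p [0.5327 0.0621 0.0589] yang 88.75 F [0.1 0.9 0.5] M [-0.03  -0.005 -0.008] e6 0.05 w 0.0353 gf 0.0
shift [-0.06, -0.21, 0.09] turn [0.0, -0.12, 0.25] t 5.62 F [0.12 0.93 0.51] M [-0.03  -0.005 -0.008] w 0.0353
```

>>> play_rows --pt "-0.05 -0.2 0.05 0 0 0" --pt "-0.05 -0.2 0.05 0 0 0" --pt "-0.05 -0.2 0.05 0 0 0" --pt "-0.05 -0.2 0.05 0 0 0" --pt "-0.05 -0.2 0.05 0 0 0" --grip 255

```text
time_s: 6.03
eef_pos: [0.5347, 0.0589, 0.06]
tcp_rot: [0.011, 1.0, -0.0, 0.001]
wrist_force: [1.3, -4.9, 10.2]
gripper_width: 0.0139
gripper_force: 34.2
```

```bash
python3 -c "
from h import *
st()"
```

```text
t 6.03 p [0.5347 0.0589 0.06  ] yang 88.72 F [ 1.3 -4.9 10.2] M [-0.704 -0.067 -0.059] e6 -0.01 w 0.0139 gf 34.229971089516766
```

>>> play_rows --pt "0 0 0 0 0 1" --pt "0 0 0 0 0 2" --pt "0 0 0 0 0 3" --pt "0 0 0 0 0 4" --pt "0 0 0 0 0 4"

```text
time_s: 6.45
eef_pos: [0.5347, 0.0588, 0.06]
tcp_rot: [0.047, 0.999, -0.0, 0.001]
wrist_force: [0.5, -5.3, 10.4]
gripper_width: 0.0136
gripper_force: 34.3
```

```bash
python3 -c "
from h import *
st()"
```

```text
t 6.45 p [0.5347 0.0588 0.06  ] yang 84.65 F [ 0.5 -5.3 10.4] M [-0.825 -0.088  0.009] e6 0.657 w 0.0136 gf 34.310042863944545
```

>>> play_rows --pt "0 0 0 0 0 1" --pt "0 0 0 0 0 2" --pt "0 0 0 0 0 3" --pt "0 0 0 0 0 3"

```text
time_s: 6.78
eef_pos: [0.5347, 0.0587, 0.0601]
tcp_rot: [0.073, 0.997, -0.0, 0.001]
wrist_force: [1.1, -5.4, 10.5]
gripper_width: 0.0135
gripper_force: 34.3
```

```bash
python3 -c "
from h import *
st()"
```

```text
t 6.78 p [0.5347 0.0587 0.0601] yang 81.66 F [ 1.1 -5.4 10.5] M [-0.964 -0.071  0.048] e6 0.657 w 0.0135 gf 34.30579489795491
```

>>> play_rows --pt "0 0 0 0 0 1" --pt "0 0 0 0 0 2" --pt "0 0 0 0 0 2.5" --pt "0 0 0 0 0 2.5"

```text
time_s: 7.12
eef_pos: [0.5347, 0.0587, 0.0601]
tcp_rot: [0.094, 0.996, -0.0, 0.001]
wrist_force: [0.8, -5.3, 9.6]
gripper_width: 0.0133
gripper_force: 34.3
```

```bash
python3 -c "
from h import *
st()"
```

```text
t 7.12 p [0.5347 0.0587 0.0601] yang 79.19 F [ 0.8 -5.3  9.6] M [-1.072 -0.118  0.142] e6 0.469 w 0.0133 gf 34.313753944588825
```

>>> play_rows --pt "0 0 0 0 0 1" --pt "0 0 0 0 0 2" --pt "0 0 0 0 0 2" --pt "0 0 0 0 0 2"

```text
time_s: 7.45
eef_pos: [0.5347, 0.0587, 0.06]
tcp_rot: [0.111, 0.994, -0.0, 0.001]
wrist_force: [0.9, -6.5, 9.9]
gripper_width: 0.0135
gripper_force: 34.3
```

```bash
python3 -c "
from h import *
st()"
```

```text
t 7.45 p [0.5347 0.0587 0.06  ] yang 77.22 F [ 0.9 -6.5  9.9] M [-1.107 -0.076  0.117] e6 0.298 w 0.0135 gf 34.3190822401084
```

>>> play_rows --pt "0 0 0 0 0 1" --pt "0 0 0 0 0 2" --pt "0 0 0 0 0 2" --pt "0 0 0 0 0 2"

```text
time_s: 7.78
eef_pos: [0.5347, 0.0586, 0.0601]
tcp_rot: [0.129, 0.992, -0.0, 0.001]
wrist_force: [0.8, -7.3, 11.0]
gripper_width: 0.0135
gripper_force: 34.3
```

```bash
python3 -c "
from h import *
st()"
```

```text
t 7.78 p [0.5347 0.0586 0.0601] yang 75.23 F [ 0.8 -7.3 11. ] M [-1.19  -0.089  0.144] e6 0.364 w 0.0135 gf 34.339355427073315
```

```bash
cat >> h.py <<'E'
def avg(n=8):
    r=[]
    for i in range(n):
        snapshot("side");s=sense();r.append([s["torque"][2],s["effort"][5]])
    r=np.array(r);print("Mz",r[:,0].mean().round(3),"sd",r[:,0].std().round(3),"e6",r[:,1].round(3))
E
python3 -c "
from h import *
avg()"
```

```text
Mz 0.213 sd 0.039 e6 [0.251 0.22  0.212 0.21  0.21  0.21  0.21  0.21 ]
```

At rest, joint 6's effort reads the torque cleanly. It shows 0.21 N m on the middle nut, so that one is firm and sound. On to the right nut.

>>> play_rows --pt "0 0 0 0 0 -3" --pt "0 0 0 0 0 -3" --pt "0 0 -0.5 0 0 -3" --pt "0 0 -3 0 0 -3" --pt "0 0 -6 0 0 -3" --grip 0

```text
time_s: 8.6
eef_pos: [0.5325, 0.0591, 0.1186]
tcp_rot: [0.103, 0.995, -0.0, -0.002]
wrist_force: [-0.3, -0.6, -0.1]
gripper_width: 0.073
gripper_force: 0.0
```

```bash
python3 -c "
from h import *
st();plan([.532,-.0505,.14],89)"
```

```text
t 8.6 p [0.5325 0.0591 0.1186] yang 78.13 F [-0.3 -0.6 -0.1] M [0.031 0.015 0.018] e6 -0.004 w 0.073 gf 0.0
shift [-2.2, -10.74, -2.14] turn [-0.01, -0.2, -10.87] t 8.6 F [-0.31 -0.56 -0.11] M [0.031 0.015 0.018] w 0.073
```

>>> play_rows --pt "-0.6 -2.5 -2.2 0 0 -5" --pt "-1.3 -6 -2.2 0 0 -10.9" --pt "-2 -9.5 -2.2 0 0 -10.9" --pt "-2.2 -10.7 -2.2 0 0 -10.9" --pt "-2.2 -10.7 -2.2 0 0 -10.9"

```text
time_s: 9.02
eef_pos: [0.5334, -0.0527, 0.1414]
tcp_rot: [0.01, 1.0, -0.0, 0.0]
wrist_force: [0.0, 1.2, 0.5]
gripper_width: 0.0858
gripper_force: 0.0
```

```bash
python3 - <<'E'
from h import *
snapshot("side");ci=camera_info("wrist");a=snapshot("wrist")[:,:,::-1].copy();cv2.imwrite("pics/w3.png",a)
barang(a,ci,[.532,-.0505])
y=cv2.cvtColor(a,cv2.COLOR_BGR2HSV);y=(y[:,:,0]>12)&(y[:,:,0]<35)&(y[:,:,1]>120)&(y[:,:,2]>100)
for c,s in blobs(y,4): print("dot",c.round(1),s[4],cast(ci,c,.079).round(4))
st();plan([.532,-.0503,.059],88.5)
E
```

```text
bar centre 528.53955078125 -49.59812927246094 size 12.348064422607422 47.6201171875 yang line 87.17491 rect 88.392105
dot [421.4 211. ] 68 [[0.5341 0.0605 0.079 ]]
dot [249.  212.4] 75 [[ 0.5327 -0.0502  0.079 ]]
t 9.12 p [ 0.5332 -0.0501  0.141 ] yang 88.99 F [ 0.5  1.1 -0.6] M [0.047 0.003 0.018] e6 -0.235 w 0.0857 gf 0.0
shift [0.12, -0.02, 8.2] turn [0.02, -0.0, 0.49] t 9.12 F [ 0.53  1.05 -0.58] M [0.047 0.003 0.018] w 0.0857
```

>>> play_rows --pt "0.05 0 3.2 0 0 0.4" --pt "0.05 0 6.2 0 0 0.4" --pt "0.05 0 8.1 0 0 0.4" --pt "0.05 0 8.1 0 0 0.4" --pt "0.05 0 8.1 0 0 0.4" --grip 150

```text
time_s: 9.53
eef_pos: [0.5324, -0.049, 0.0595]
tcp_rot: [0.011, 1.0, 0.0, -0.001]
wrist_force: [-0.1, 0.6, 1.3]
gripper_width: 0.0351
gripper_force: 0.0
```

```bash
python3 -c "
from h import *
snapshot('side')
st();plan([.532,-.0503,.059],88.5)"
```

```text
t 9.58 p [ 0.5331 -0.0494  0.0604] yang 88.76 F [-0.   0.7 -1.2] M [ 0.001  0.015 -0.007] e6 0.042 w 0.0354 gf 0.0
shift [0.11, -0.1, 0.14] turn [0.01, -0.0, 0.26] t 9.58 F [-0.03  0.72 -1.21] M [ 0.001  0.015 -0.007] w 0.0354
```

>>> play_rows --pt "0 -0.1 0 0 0 0" --pt "0 -0.1 0 0 0 0" --pt "0 -0.1 0 0 0 0" --pt "0 -0.1 0 0 0 0" --pt "0 -0.1 0 0 0 0" --grip 255

```text
time_s: 10.0
eef_pos: [0.5338, -0.0513, 0.0611]
tcp_rot: [0.011, 1.0, -0.0, 0.001]
wrist_force: [-0.3, 0.1, 9.2]
gripper_width: 0.0134
gripper_force: 34.3
```

>>> play_rows --pt "0 0 0 0 0 2" --pt "0 0 0 0 0 4" --pt "0 0 0 0 0 6" --pt "0 0 0 0 0 8" --pt "0 0 0 0 0 8"

```text
time_s: 10.42
eef_pos: [0.5338, -0.0515, 0.0612]
tcp_rot: [0.082, 0.997, -0.0, 0.001]
wrist_force: [-0.4, -1.6, 8.9]
gripper_width: 0.0132
gripper_force: 34.3
```

```bash
python3 -c "
from h import *
avg(4);st()"
```

```text
Mz 0.005 sd 0.023 e6 [0.691 0.226 0.075 0.035]
t 10.62 p [ 0.5338 -0.0515  0.0611] yang 80.72 F [-0.7 -1.6  9.5] M [-0.374  0.08   0.035] e6 0.035 w 0.0138 gf 34.26500737667084
```

>>> play_rows --pt "0 0 0 0 0 2" --pt "0 0 0 0 0 4" --pt "0 0 0 0 0 5" --pt "0 0 0 0 0 5" --pt "0 0 0 0 0 5"

```text
time_s: 11.03
eef_pos: [0.5338, -0.0517, 0.0611]
tcp_rot: [0.124, 0.992, -0.0, 0.001]
wrist_force: [-1.3, -2.6, 9.1]
gripper_width: 0.0133
gripper_force: 34.3
```

```bash
python3 -c "
from h import *
avg(3);st()"
```

```text
Mz 0.032 sd 0.033 e6 [0.075 0.04  0.032]
t 11.18 p [ 0.5338 -0.0517  0.0611] yang 75.72 F [-0.3 -2.5  8.4] M [-0.602  0.128  0.012] e6 0.032 w 0.0135 gf 34.266518354415894
```

The right nut still shows only 0.03 N m of drag at 13°, so it is the loose one. I'll run it down.

>>> play_rows --pt "0 0 0 0 0 3" --pt "0 0 0 0 0 7" --pt "0 0 0 0 0 11" --pt "0 0 0 0 0 13" --pt "0 0 0 0 0 13"

```text
time_s: 11.6
eef_pos: [0.5337, -0.0519, 0.0612]
tcp_rot: [0.237, 0.971, -0.0, 0.001]
wrist_force: [-1.1, -6.9, 9.1]
gripper_width: 0.0138
gripper_force: 34.2
```

>>> play_rows --pt "0 0 0 0 0 2" --pt "0 0 0 0 0 4" --pt "0 0 0 0 0 4" --pt "0 0 0 0 0 4" --pt "0 0 0 0 0 4"

```text
time_s: 12.02
eef_pos: [0.5336, -0.052, 0.0612]
tcp_rot: [0.27, 0.963, -0.0, 0.001]
wrist_force: [-1.5, -8.7, 9.1]
gripper_width: 0.0134
gripper_force: 34.3
```

```bash
python3 -c "
from h import *
avg(3);st()"
```

```text
Mz 0.029 sd 0.032 e6 [0.042 0.036 0.035]
t 12.17 p [ 0.5336 -0.052   0.0611] yang 58.73 F [-2.3 -8.5  9. ] M [-1.38   0.369  0.008] e6 0.035 w 0.0137 gf 34.268046095749014
```

>>> play_rows --pt "0 0 0 0 0 2" --pt "0 0 0 0 0 4" --pt "0 0 0 0 0 5" --pt "0 0 0 0 0 5" --pt "0 0 0 0 0 5"

```text
time_s: 12.58
eef_pos: [0.5336, -0.0521, 0.0612]
tcp_rot: [0.311, 0.95, -0.0, 0.001]
wrist_force: [-2.6, -9.5, 8.9]
gripper_width: 0.0134
gripper_force: 34.3
```

```bash
python3 -c "
from h import *
avg(2);st()"
```

```text
Mz 0.012 sd 0.003 e6 [0.085 0.051]
t 12.68 p [ 0.5336 -0.0521  0.0611] yang 53.73 F [-2.1 -9.5  9.3] M [-1.656  0.495  0.015] e6 0.051 w 0.0135 gf 34.32463901255687
```

>>> play_rows --pt "0 0 0 0 0 2" --pt "0 0 0 0 0 4" --pt "0 0 0 0 0 4" --pt "0 0 0 0 0 4" --pt "0 0 0 0 0 4"

```text
time_s: 13.1
eef_pos: [0.5335, -0.0522, 0.0611]
tcp_rot: [0.344, 0.939, -0.0, 0.001]
wrist_force: [-3.8, -9.8, 10.0]
gripper_width: 0.0136
gripper_force: 34.3
```

```bash
python3 -c "
from h import *
avg(2);st()"
```

```text
Mz 0.032 sd 0.003 e6 [0.046 0.04 ]
t 13.2 p [ 0.5335 -0.0522  0.0611] yang 49.73 F [ -4.  -10.3   9.9] M [-1.878  0.563  0.029] e6 0.04 w 0.0136 gf 34.33618489012588
```

>>> play_rows --pt "-0.03 -0.04 0 0 0 2" --pt "-0.06 -0.08 0 0 0 4" --pt "-0.06 -0.08 0 0 0 5" --pt "-0.06 -0.08 0 0 0 5" --pt "-0.06 -0.08 0 0 0 5"

```text
time_s: 13.62
eef_pos: [0.5333, -0.0525, 0.0611]
tcp_rot: [0.385, 0.923, 0.0, 0.001]
wrist_force: [-2.1, -3.1, 10.1]
gripper_width: 0.0138
gripper_force: 34.5
```

```bash
python3 -c "
from h import *
avg(2);st()"
```

```text
Mz 0.054 sd 0.001 e6 [0.075 0.04 ]
t 13.72 p [ 0.5334 -0.0525  0.0611] yang 44.72 F [-1.7 -2.2 10.8] M [-0.451  0.46   0.053] e6 0.04 w 0.014 gf 34.49615478515625
```

>>> play_rows --pt "0 0 0 0 0 2" --pt "0 0 0 0 0 4" --pt "0 0 0 0 0 4" --pt "0 0 0 0 0 4" --pt "0 0 0 0 0 4"

```text
time_s: 14.13
eef_pos: [0.5333, -0.0526, 0.0611]
tcp_rot: [0.417, 0.909, 0.0, 0.001]
wrist_force: [-3.0, -3.6, 10.5]
gripper_width: 0.0138
gripper_force: 34.5
```

```bash
python3 -c "
from h import *
avg(2);st()"
```

```text
Mz 0.056 sd 0.032 e6 [0.111 0.106]
t 14.23 p [ 0.5333 -0.0526  0.0611] yang 40.73 F [-2.6 -3.9  9.9] M [-0.688  0.466  0.024] e6 0.106 w 0.0135 gf 34.508821964263916
```

>>> play_rows --pt "0 0 0 0 0 2" --pt "0 0 0 0 0 3" --pt "0 0 0 0 0 3" --pt "0 0 0 0 0 3" --pt "0 0 0 0 0 3"

```text
time_s: 14.65
eef_pos: [0.5332, -0.0527, 0.0611]
tcp_rot: [0.44, 0.898, -0.0, 0.001]
wrist_force: [-2.8, -3.1, 11.7]
gripper_width: 0.0137
gripper_force: 34.6
```

```bash
python3 -c "
from h import *
avg(4);st()"
```

```text
Mz 0.233 sd 0.029 e6 [0.207 0.204 0.203 0.203]
t 14.85 p [ 0.5332 -0.0526  0.0611] yang 37.73 F [-2.6 -3.7 11.2] M [-0.747  0.546  0.234] e6 0.203 w 0.0136 gf 34.55604745713572
```

>>> play_rows --pt "0 0 0 0 0 1" --pt "0 0 0 0 0 1.5" --pt "0 0 0 0 0 1.5" --pt "0 0 0 0 0 1.5" --pt "0 0 0 0 0 1.5"

```text
time_s: 15.27
eef_pos: [0.5332, -0.0527, 0.0611]
tcp_rot: [0.452, 0.892, -0.0, 0.001]
wrist_force: [-3.3, -4.4, 11.4]
gripper_width: 0.0133
gripper_force: 34.6
```

```bash
python3 -c "
from h import *
avg(3);st()"
```

```text
Mz 0.24 sd 0.007 e6 [0.255 0.253 0.253]
t 15.42 p [ 0.5332 -0.0527  0.0611] yang 36.24 F [-3.8 -3.9 10.4] M [-0.775  0.593  0.231] e6 0.253 w 0.0132 gf 34.58324320374231
```

>>> play_rows --pt "0 0 0 0 0 -3" --pt "0 0 0 0 0 -3" --pt "0 0 0 0 0 -3" --pt "0 0 -3 0 0 -3" --pt "0 0 -7 0 0 -3" --grip 130

```text
time_s: 15.83
eef_pos: [0.531, -0.0518, 0.1285]
tcp_rot: [0.43, 0.903, -0.001, -0.003]
wrist_force: [1.2, 0.5, 0.5]
gripper_width: 0.0418
gripper_force: 0.0
```

```bash
python3 - <<'E'
from h import *
ci=camera_info("side");b=cv2.cvtColor(snapshot("side"),cv2.COLOR_RGB2GRAY)
ct=camera_info("top");t=cv2.cvtColor(snapshot("top"),cv2.COLOR_RGB2GRAY)
# tab by pre-move top picture: bright blob within dark track
a=cv2.imread("pics/w1.png",0);cw=dict(np.load("w1.npz"))
for n,im,c in(("w1",a,cw),):
    m=im[85:115,218:250]>120
    for q,s in blobs(m,20): print(n,q+[218,85],s,cast(c,q+[218,85],.064).round(4))
a=cv2.imread("pics/w3.png");cv2.imwrite("pics/w3c.png",cv2.resize(a[60:150,180:330],None,fx=4,fy=4))
st();plan([.532,-.0503,.14],89.3)
E
```

```text
w1 [233.5  86.5] [  0   0  32   4 128] [[0.4583 0.1572 0.064 ]]
w1 [235.00686499 103.68421053] [  0   7  32  23 437] [[0.4715 0.158  0.064 ]]
t 15.93 p [ 0.5353 -0.0526  0.1347] yang 39.14 F [ 0.4 -0.1 -2.2] M [-0.003 -0.05  -0.054] e6 -0.051 w 0.0418 gf 0.0
shift [0.39, -0.11, -0.54] turn [0.11, 0.43, -50.16] t 15.93 F [ 0.38 -0.09 -2.19] M [-0.003 -0.05  -0.054] w 0.0418
```

View pics/w3c.png

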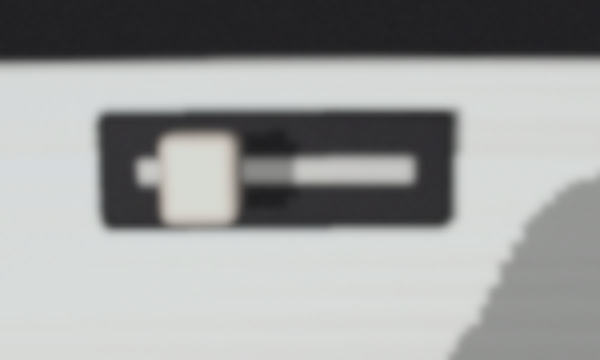

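The crop shows the right clamp's tab top centred at full-image pixel (229.5,104.5), at the -y end of its slot. I'll locate it from this view and the first top view.

```bash
python3 - <<'E'
from h import *
s=sense();ci=camera_info("wrist")
T=np.eye(4);T[:3,:3]=R.from_quat(s["tcp_rot"]).as_matrix();T[:3,3]=s["eef_pos"]
tc=np.linalg.inv(T)@np.array(ci["cam_to_world"])
a=np.radians(88.99);Y=np.array([np.cos(a),np.sin(a),0]);Z=np.array([0,0,-1.])
W=np.eye(4);W[:3,:3]=np.c_[np.cross(Y,Z),Y,Z];W[:3,3]=[.5333,-.0501,.141]
c3=dict(ci,cam_to_world=W@tc)
print("check dot",cast(c3,[249,212.4],.079).round(4))
p=cast(c3,[229.5,104.5],.064)[0];print("tab w3",p.round(4))
ct=camera_info("top");g=cv2.imread("pics/top.png",0)
cr=g[228:246,275:314]
print("top view predicted px of tab top",proj(ct,[p]).round(1), "cast",cast(ct,[304.5,235.3],.060).round(4))
plan([p[0],p[1]-.029,.135],89.3)
E
```

```text
check dot [[ 0.5315 -0.0494  0.079 ]]
tab w3 [ 0.4659 -0.0602  0.064 ]
top view predicted px of tab top [[303.1 235.3]] cast [[ 0.4662 -0.0629  0.06  ]]
shift [1.54, -7.69, -0.08] turn [0.11, 0.43, -50.16] t 15.93 F [ 0.38 -0.09 -2.19] M [-0.003 -0.05  -0.054] w 0.0418
```

>>> play_rows --pt "0.3 -1.5 0 0 0 -6" --pt "0.6 -3.2 0 0 0 -13" --pt "1 -5 0 0 0 -20" --pt "1.3 -6.7 0 0 0 -27" --pt "1.5 -7.7 0 0 0 -34" --grip 255

```text
time_s: 16.35
eef_pos: [0.4621, -0.0897, 0.1299]
tcp_rot: [0.144, 0.99, 0.0, -0.0]
wrist_force: [0.7, -0.3, -0.3]
gripper_width: 0.0003
gripper_force: 0.0
```

>>> play_rows --pt "0 0 0 0 0 -6" --pt "0 0 0 0 0 -12" --pt "0 0 0 0 0 -16" --pt "0 0 0 0 0 -16" --pt "0 0 0 0 0 -16"

```text
time_s: 16.77
eef_pos: [0.4637, -0.0892, 0.1299]
tcp_rot: [0.008, 1.0, -0.0, 0.0]
wrist_force: [0.4, 0.8, -0.2]
gripper_width: 0.0
gripper_force: 0.0
```

```bash
python3 - <<'E'
from h import *
snapshot("top");a=snapshot("wrist")[:,:,::-1];cv2.imwrite("pics/w4.png",a)
st();plan([.467,-.0905,.051],89.3)
E
```

```text
t 16.87 p [ 0.4637 -0.0892  0.1298] yang 89.06 F [-0.7  0.1 -0.6] M [ 0.02   0.035 -0.006] e6 -0.025 w 0.0001 gf 0.0
shift [-0.33, -0.12, 7.88] turn [-0.0, 0.01, -0.24] t 16.87 F [-0.66  0.13 -0.65] M [ 0.02   0.035 -0.006] w 0.0001
```

View pics/w4.png

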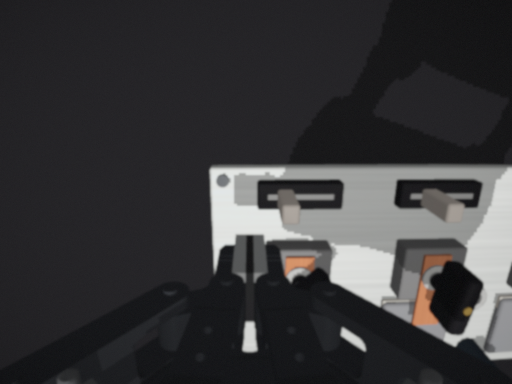

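The closed fingertips at (250,237) are on the -y side of the right tab at (289,205), clear of it. I'll descend beside it.

>>> play_rows --pt "-0.3 -0.1 2.5 0 0 -0.2" --pt "-0.3 -0.1 5 0 0 -0.2" --pt "-0.3 -0.1 7 0 0 -0.2" --pt "-0.3 -0.1 7.8 0 0 -0.2" --pt "-0.3 -0.1 7.8 0 0 -0.2"

```text
time_s: 17.28
eef_pos: [0.4658, -0.09, 0.0505]
tcp_rot: [0.006, 1.0, 0.0, -0.001]
wrist_force: [-0.8, 0.0, 0.3]
gripper_width: -0.0
gripper_force: 0.0
```

>>> play_rows --pt "0 0.3 0 0 0 0" --pt "0 0.6 0 0 0 0" --pt "0 0.9 0 0 0 0" --pt "0 1.2 0 0 0 0" --pt "0 1.5 0 0 0 0"

```text
time_s: 17.7
eef_pos: [0.4673, -0.0751, 0.0525]
tcp_rot: [0.005, 1.0, -0.0, 0.001]
wrist_force: [0.2, -1.9, 1.6]
gripper_width: -0.0003
gripper_force: 0.8
```

```bash
python3 -c "
from h import *
snapshot('top');st()"
```

```text
t 17.75 p [ 0.4671 -0.0747  0.0523] yang 89.44 F [ 0.4 -0.8 -0.3] M [-0.114 -0.112 -0.018] e6 -0.253 w 0.0 gf 0.49830950796604156
```

>>> play_rows --pt "0 0.3 0 0 0 0" --pt "0 0.6 0 0 0 0" --pt "0 0.9 0 0 0 0" --pt "0 1.2 0 0 0 0" --pt "0 1.4 0 0 0 0"

```text
time_s: 18.17
eef_pos: [0.467, -0.0609, 0.0518]
tcp_rot: [0.005, 1.0, 0.0, -0.0]
wrist_force: [0.8, -1.5, 0.7]
gripper_width: 0.0002
gripper_force: 0.8
```

>>> play_rows --pt "0 0.2 0 0 0 0" --pt "0 0.4 0 0 0 0" --pt "0 0.4 0 0 0 0"

```text
time_s: 18.42
eef_pos: [0.4671, -0.0578, 0.0518]
tcp_rot: [0.005, 1.0, -0.001, 0.0]
wrist_force: [-2.2, -12.5, 0.8]
gripper_width: 0.0
gripper_force: 6.3
```

>>> play_rows --pt "0 0.2 0 0 0 0" --pt "0 0.3 0 0 0 0" --pt "0 0.3 0 0 0 0"

```text
time_s: 18.67
eef_pos: [0.4673, -0.0567, 0.0519]
tcp_rot: [0.004, 1.0, -0.002, 0.0]
wrist_force: [-7.6, -41.7, 0.6]
gripper_width: 0.0002
gripper_force: 21.0
```

It is against the stop. I'll back off and retreat.

>>> play_rows --pt "0 -1 0 0 0 0" --pt "0 -2 0 0 0 0" --pt "0 -2 -3 0 0 0" --pt "0 -2 -7 0 0 0" --pt "0 -2 -11 0 0 0"

```text
time_s: 19.08
eef_pos: [0.4657, -0.0743, 0.1625]
tcp_rot: [0.005, 1.0, 0.001, -0.001]
wrist_force: [1.3, 0.8, 0.5]
gripper_width: 0.0
gripper_force: 0.0
```

>>> play_rows --pt "2 -3 -1 0 0 0" --pt "4 -6 -1 0 0 0" --pt "5 -9 -1 0 0 0" --pt "5 -12 -1 0 0 0" --pt "5 -12 -1 0 0 0"

```text
time_s: 19.5
eef_pos: [0.4156, -0.1981, 0.1722]
tcp_rot: [0.006, 1.0, -0.001, 0.001]
wrist_force: [0.9, 0.6, -0.9]
gripper_width: 0.0002
gripper_force: 0.0
```

```bash
python3 - <<'E'
from h import *
a=snapshot("top")[:,:,::-1];b=snapshot("side")[:,:,::-1]
cv2.imwrite("pics/end.png",np.hstack([cv2.resize(a[120:260,100:350],(500,280)),cv2.resize(b[150:350,160:360],(280,280))]))
st()
E
```

```text
t 19.6 p [ 0.4153 -0.1946  0.1717] yang 89.29 F [ 1. -0.  0.] M [-0.027 -0.003 -0.03 ] e6 -0.468 w 0.0001 gf 0.0
```

View pics/end.png

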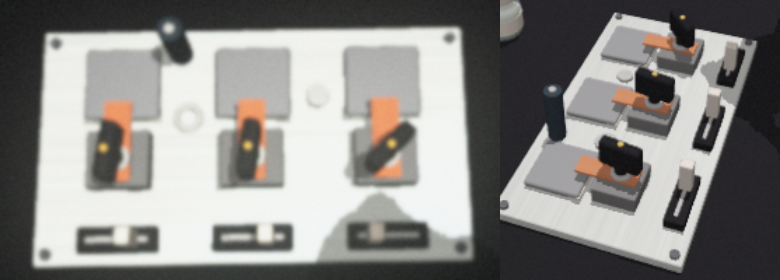

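In the final picture the right tab is at the left end of its track, at (376,232), and the right nut is turned about 50°. The other two tabs, at (122,236) and (265,233), the washer, the coin cell and the standing cell are where they were.

```bash
python3 -c "
from plant import *
print(hand_in())"
```

```text
the job is handed in; nothing more can be done
None
```

The right (-y) clamp's nut was the loose one: I ran it down until it seated firm at about 0.25 N m and slid its tab to the left stop; the left and middle nuts came up firm at about 0.2 N m, nothing else was disturbed, and I handed in at about 20 s with the arm clear (pushing the tab to its stop peaked at about 42 N at the wrist, through the fingers).

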